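Tidy the hallway shelf: wedge in the tray, pile on the cork mat

ROBOT

A 6-joint arm with a two-finger parallel gripper is mounted at the origin on the work surface. World frame = base frame: x ahead of the robot, y to its left, z up, the work surface at z = 0. Lengths are in m, angles in rad, forces in N, time in s.
With the tool pointing down it reaches from about 0.325 to 0.775 m from the base axis. Payload 9.3 kg.
Tool frame: the origin (TCP) lies at the very end of the fingers, on their centre line; the grasp point (between the pads) lies env.grip_depth behind it (env.grip_depth is the distance from the TCP to the grasp point, in m); x points along the fingers, z is the direction in which the jaws open and shut, and the axes are right-handed (so a half turn about x gives the same grasp; the last joint's range is limited). The gripper opens to 85 mm and grips with 20 to 120 N. Pads are 22 mm wide; open, the fingers measure 114 mm over their backs; the gripper's body (76 mm by 85 mm) begins 54 mm behind the grasp point. The pads swing forward as they close: fully open they stand 13 mm farther back than shut.
Start: joints at [-1.445, 0.259, 0.021, 1.334, 0, 1.418], TCP at [0.151, -0.529, 0.231] pointing down, gripper open.
Joint ranges: [-3.04, 3.04], [-0.91, 1.82], [-1.04, 1.36], [-1.92, 1.95], [-1.52, 1.45], [-3.14, 3.14]. Speed limits (rad/s): [2.22, 2.22, 2.79, 3.14, 3.14, 3.14].

INTERFACE

Orientations are given as a unit quaternion [x, y, z, w].
In Python, from plant import env, optics, ticket gives the robot as it stands. The module is installed in compiled form; this text tells all that it offers.
- The arm moves only by the shell command python3 -m creep 'ROWS' [FORCE]. ROWS is JSON, a list of rows, each a list of 3 entries, a list of its own where there are three numbers: the shift along the tool's x, y, z scaled (see below), then the turn, a rotation vector about the tool's x, y, z scaled (see below), then the gripper command: -1 is fully open, 1 is shut, values between are in proportion. In form: [[[x, y, z], [rx, ry, rz], gripper], ...]. A call has 1 to 20 rows; each row is the pose to reach, as a shift and turn from the pose measured when the call began, along the tool's axes at that moment; what a row does not reach only later rows make up. The controller multiplies each number of a shift by 30 cm and each number of a turn by 60 degrees. A row lasts 1/12 s, in which the tool goes at most 41.7 mm and 7.16 degrees, less where a joint would pass 70% of its speed; a pose out of reach is approached as far as the arm can. A call with a number of a shift or a turn outside -1 to 1 is refused whole. A call with a gripper value outside its range is refused whole. The fingers move at their own pace and stop on an object; FORCE is the grip in N (left out, the last holds). Time passes only in rows, so rows that repeat a pose let the fingers close. It gives the time, the measured TCP pose, the force and the opening at its end, in the units of the state.
- env.read_state(): the state, without advancing time (a new reading comes with each control period).
- optics.get_image(name): name is "scene" or "top" or "wrist"; returns the picture (384x512x3 uint8, red, green, blue); there is no depth.
- optics.camera_params(name): a dict with "vfov" (degrees; the focal length in pixels is half the picture's height over the tangent of half this angle, whatever the lens; pixels are square), "cx", "cy" (the principal point, pixels), "extrinsics" (4x4, takes a point from camera to world coordinates). Camera axes: x right, y down, z forward; pixel columns grow to the right and rows downward; lengths in m; the calibration is good to about 2 mm. A picture is of the moment at which its call begins: read the wrist's pose just before it. camera_params takes no time and is no camera call; for the wrist camera it gives the pose at the moment of the call.
- ticket.hand_in(): hands the job in, once; it reports no verdict.
Trained networks look in the newest picture that a camera, given by its name, has taken for a name from the list of things; names that differ only in an ending like _2 or _b are one class to them, and where a whole thing is asked for, a point or a joint stands for the part that bears it (a point fixed in the world has none). Each returns a list of dicts, best first, with "p" (0 to 1); they miss things now and then, are a little off and sometimes report something else, mostly with a low value. They report only what shows in the picture. A call takes as long as a camera call.
- optics.look_for(label, camera): "at" ([x, y, z] in m, in world coordinates, good to about 4 mm: the middle of the surface that is visible of it).
- optics.tip_of(label, camera): "at" ([x, y, z] in m, in world coordinates, good to about 4 mm: a listed point, or the origin of a listed thing).
The state is a dict: "time": time; "joint_positions": joint angles; "joint_vel": joint speeds; "joint_efforts": joint torques, N m; "tool_pos": TCP position; "tcp_rot": TCP orientation; "force": force on the tool from outside, world axes, zero at the start; "torque": the same for the moment, N m; "opening": finger opening in m.
Only numpy, scipy, OpenCV 4.12 (cv2) and the standard library are available. Lean on these libraries where they do the work, as an engineer would, in place of code of your own. Each camera call takes 0.05 s, during which the arm holds its last target.

TASK

Tidy the hallway shelf: build one neat, centred pile on the round cork mat, with the black headphone case lying flat at the bottom, then the steel thermometer dial face up on the case, then the white ceramic bell standing on the dial. Put the red door wedge flat on the floor of the pulled-out tray, at whatever point in the job you like. Never drop the bell or tip it over, and leave the blue bowl, the cactus and the yellow polish tin where they stand.

Things in the scene. Friction and masses are not known exactly. Their poses are not given: they have to be found in the camera images.
- case_center (a point): Black hard-shell headphone case, a rounded flat box 104 mm long (its x) by 60 mm wide (its y) by 38 mm high, with a grey zip line round it and a flat top; loose, 0.13 to 0.25 kg. The point is its centre, 19 mm above its underside; z is up. Grip it across the 60 mm width.
- dial_center (a point): Stainless thermometer dial, a flat steel disc 60 mm in diameter and 20 mm thick with a white face, coloured marks and a red pointer, lying face up; loose, 0.10 to 0.17 kg. The point is its centre, 10 mm above its underside; z is up, out of the face, which is flat.
- bell_center (a point): White ceramic hand bell with a brass line near its rim, 64 mm tall: a skirt 52 mm across at the flat base narrows up to a round upright handle 18 mm in diameter, from 37 to 64 mm above the base; standing, loose, 0.10 to 0.16 kg. Point: on its axis half-way up, 32 mm above the base; z up. Grip it by the handle.
- wedge_center (a point): Red plastic door wedge, 96 mm long (its x), 36 mm wide (its y), lying on its flat underside; the top slopes from 6 mm high at the thin end (-x) to 26 mm at the heel (+x). Point: near the centre of mass, 10 mm above the underside, 60 mm from the thin end and 36 mm from the heel, where it is 18 mm high. z up. Loose, 0.05 to 0.10 kg. Grip it across the 36 mm.
- mat_top (a point): Round cork mat, 130 mm in diameter and 4 mm thick, fixed to the shelf. The point is the centre of its top face, z up.
- tray_spot (a point): Grey plastic tray pulled out from under the raised plywood board (86 mm high) at the back. Inside 232 mm wide (y), walls 4 mm thick and 42 mm high, floor 8 mm above the work surface. Point: on the floor, midway across, 72 mm behind the inside of the front wall; 70 mm of floor beyond it is clear of the board. x away from the robot, y left, z up. It slides along x, 8 N friction; no need to move it.
- bowl: Blue ceramic key bowl, 84 mm across, 34 mm high, empty; loose bystander. The point is the centre of its underside.
- cactus: Small round green cactus in a terracotta pot 56 mm across, 62 mm high in all; loose bystander. The point is the centre of its underside.
- polish: Round yellow shoe-polish tin with a brown disc on its lid, 74 mm across, 26 mm high; loose bystander. The point is the centre of its underside.

How it is judged:
On the way, in this order (a step that is already met when the one before it is completed fails the run):
1. the case lies flat and let go on the cork mat (horizontal distance between case_center and mat_top below 0.015 m and z of case_center in the frame of mat_top between 0.014 and 0.024 m and angle between case_center's own z axis and vertical below 0.1 rad and contact force between the fingers and case below 0.05 N), for 0.2 s.
2. the dial lies face up and let go on the case (horizontal distance between case_center and mat_top below 0.015 m and z of case_center in the frame of mat_top between 0.014 and 0.024 m and angle between each of case_center, dial_center's own z axis and vertical below 0.1 rad and horizontal distance between dial_center and case_center below 0.012 m and z of dial_center in the frame of case_center between 0.024 and 0.034 m and contact force between the fingers and dial below 0.05 N), for 0.2 s.
3. the bell stands let go on the dial (horizontal distance between case_center and mat_top below 0.015 m and z of case_center in the frame of mat_top between 0.014 and 0.024 m and angle between each of case_center, dial_center, bell_center's own z axis and vertical below 0.1 rad and horizontal distance between dial_center and case_center below 0.012 m and z of dial_center in the frame of case_center between 0.024 and 0.034 m and horizontal distance between bell_center and dial_center below 0.012 m and z of bell_center in the frame of dial_center between 0.037 and 0.047 m and contact force between the fingers and bell below 0.05 N), for 0.2 s.
At the end, for the whole second after the job is handed in: Case flat on the mat, centres within 15 mm; dial face up on the case, centres within 12 mm; bell upright on the dial, axes within 12 mm; wedge flat on the tray floor, its point within 68 mm of the tray point along the tray x; all at rest (horizontal distance between case_center and mat_top below 0.015 m and z of case_center in the frame of mat_top between 0.014 and 0.024 m and angle between each of case_center, dial_center, bell_center's own z axis and vertical below 0.1 rad and horizontal distance between dial_center and case_center below 0.012 m and z of dial_center in the frame of case_center between 0.024 and 0.034 m and horizontal distance between bell_center and dial_center below 0.012 m and z of bell_center in the frame of dial_center between 0.037 and 0.047 m and x of wedge_center in the frame of tray_spot between -0.068 and 0.068 m and y of wedge_center in the frame of tray_spot between -0.112 and 0.112 m and z of wedge_center in the frame of tray_spot between 0.004 and 0.018 m and angle between wedge_center's own z axis and vertical below 0.12 rad and linear speed of each of case, dial, bell, wedge below 0.02 m/s and angular speed of each of case, dial, bell, wedge below 0.3 rad/s); the robot touches nothing.
It fails at once if the bell is tipped over (more than 30 degrees) (angle between bell_center's own z axis and vertical above 0.52 rad).
It fails at once if the bell is dropped (falls free by more than about 25 mm) (linear speed of bell above 0.7 m/s and contact force between the fingers and bell below 0.01 N).
It fails at once if the blue bowl is shifted by more than 20 mm (distance of bowl from where it was at the start of the episode above 0.02 m).
It fails at once if the cactus is shifted by more than 20 mm (distance of cactus from where it was at the start of the episode above 0.02 m).
It fails at once if the polish tin is shifted by more than 20 mm (distance of polish from where it was at the start of the episode above 0.02 m).
It also fails if it takes over 128 s, if anything falls off the work surface, if the arm or the gripper's body presses on something with over 40 N, if the wrist force passes 120 N, or if a joint passes its speed limit or range.

## Working session

There is one attempt and no reset: what is moved stays moved. The work goes in short steps, Python scripts to look and compute and a shell command to move; the robot and the scene stay as the last step left them, time stands still between calls to the robot, and variables do not carry over. Pictures are saved under pics/ and viewed, and the job is handed in when it is done.

```bash
mkdir -p pics; python3 - <<'E'
from plant import env, optics
import cv2
s=env.read_state(); print(s, env.grip_depth)
for n in ("scene","top"):
    im=optics.get_image(n); cv2.imwrite(f"pics/{n}0.png",im[:,:,::-1]); p=optics.camera_params(n); print(n,p)
    for l in ["case_center","dial_center","bell_center","wedge_center","mat_top","tray_spot","bowl","cactus","polish"]:
        r=optics.tip_of(l,n); print(l,[( [round(v,4) for v in d['at']],round(d['p'],2)) for d in r[:2]])
E
```

```text
{'time': 0.0, 'joint_positions': array([-1.44462271e+00,  2.59184305e-01,  2.07462330e-02,  1.33371179e+00,
        1.45608530e-07,  1.41819659e+00]), 'joint_vel': array([ 1.73438756e-03,  6.93014603e-04, -1.39657713e-05,  6.15912483e-06,
       -2.32733750e-03,  8.54595240e-04]), 'joint_efforts': array([-8.51969162e-04, -5.55632222e+01,  3.44533825e+01,  1.36691361e-02,
       -2.18707332e-04,  1.52620674e-05]), 'tool_pos': array([ 0.15130549, -0.52847379,  0.23066435]), 'tcp_rot': array([ 0.42602557,  0.5649523 , -0.42533985,  0.56428461]), 'force': array([0.2228927 , 0.30120401, 0.72260683]), 'torque': array([-0.06298524,  0.03331232, -0.00317275]), 'opening': 0.0855426285423644} 0.0187
scene {'vfov': 42.95334701157129, 'cx': 255.60336603881532, 'cy': 186.63987616514012, 'extrinsics': array([[ 0.3316109 ,  0.57585763, -0.74727652,  1.60836357],
       [ 0.94331471, -0.19077117,  0.27159478, -0.37407409],
       [ 0.01384111, -0.79498072, -0.60647678,  0.91691924],
       [ 0.        ,  0.        ,  0.        ,  1.        ]])}
case_center [([0.4353, 0.2616, 0.0204], 0.71), ([0.42, 
[... 431 characters left out ...]
 'extrinsics': array([[-0.02245599, -0.98194732,  0.18781691,  0.32650543],
       [-0.9993799 ,  0.02714438,  0.02242762, -0.01435124],
       [-0.02712092, -0.18719681, -0.98194797,  1.34369017],
       [ 0.        ,  0.        ,  0.        ,  1.        ]])}
case_center [([0.4379, 0.2596, 0.0187], 0.83)]
dial_center [([0.5858, 0.2962, 0.0114], 0.57)]
bell_center [([0.4833, -0.4064, 0.0278], 0.49)]
wedge_center [([0.4193, -0.2748, 0.0105], 0.65), ([0.4176, -0.0843, 0.0013], 0.35)]
mat_top [([0.6064, -0.2772, 0.0056], 0.77), ([0.4191, 0.0765, -0.0002], 0.59)]
tray_spot [([0.643, 0.0342, 0.0071], 0.97)]
bowl []
cactus [([0.4191, 0.0769, -0.001], 0.79)]
polish [([0.42, -0.0823, 0.0014], 0.92)]
```

View pics/scene0.png

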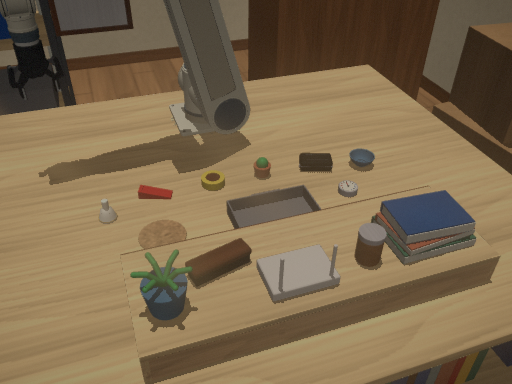

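View pics/top0.png

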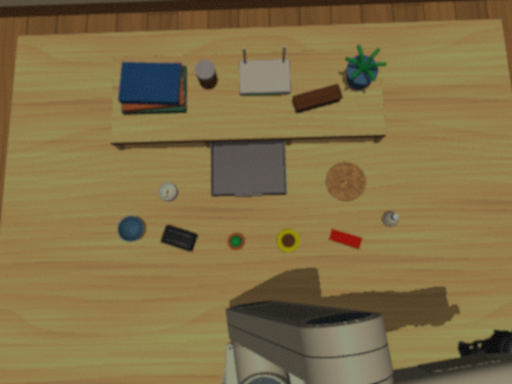

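The scene view shows the case at (315,162), dial (347,188), bell (107,211), wedge (155,192), mat (162,235), and the open tray (272,208). The top view agrees: case (179,238), dial (168,192), bell (390,219), wedge (345,239), mat (345,182). Next I'll measure yaws and centres by segmentation.

```bash
cat > h.py <<'E'
import numpy as np, cv2
from plant import env, optics
from scipy.spatial.transform import Rotation as R
def ray(p,u,v,z,shape=(384,512)):
    f=shape[0]/2/np.tan(np.radians(p['vfov'])/2); E=np.array(p['extrinsics'])
    d=E[:3,:3]@np.array([(u-p['cx'])/f,(v-p['cy'])/f,1]); o=E[:3,3]
    return o+d*(z-o[2])/d[2]
def proj(p,X):
    f=192/np.tan(np.radians(p['vfov'])/2); E=np.array(p['extrinsics'])
    c=E[:3,:3].T@(np.array(X)-E[:3,3]); return np.array([p['cx']+f*c[0]/c[2],p['cy']+f*c[1]/c[2]])
def blob(im,lo,hi,box,p,z):
    """rect of colour blob in HSV within box(u0,v0,u1,v1) projected to plane z"""
    h=cv2.cvtColor(im,cv2.COLOR_RGB2HSV); m=cv2.inRange(h,np.array(lo),np.array(hi))
    k=np.zeros_like(m); u0,v0,u1,v1=box; k[v0:v1,u0:u1]=m[v0:v1,u0:u1]
    c=max(cv2.findContours(k,cv2.RETR_EXTERNAL,cv2.CHAIN_APPROX_NONE)[0],key=cv2.contourArea)
    w=np.array([ray(p,u,v,z)[:2] for u,v in c[:,0]])
    (cx,cy),(a,b),t=cv2.minAreaRect((w*1000).astype(np.float32))
    if a<b: a,b,t=b,a,t+90
    ((ex,ey),_,_)=((w.mean(0)),0,0)
    return np.round([cx,cy,a,b,(t+90)%180-90],1)
# target: tool pointing down, jaw (tool z) yaw in world; rows to go there
def rowfor(pos,jawyaw_deg,s=None):
    s=s or env.read_state(); R0=R.from_quat(s['tcp_rot'])
    best=None
    for k in (0,180):
        a=np.radians(jawyaw_deg+k); z=np.array([np.cos(a),np.sin(a),0]); x=np.array([0,0,-1.]); y=np.cross(z,x)
        T=R.from_matrix(np.stack([x,y,z],1)); rv=(R0.inv()*T).as_rotvec()
        if best is None or np.linalg.norm(rv)<np.linalg.norm(best): best=rv
    d=R0.inv().apply(np.array(pos)-s['tool_pos'])
    print('shift',np.round(d/0.3,3),'turn',np.round(np.degrees(best)/60,3),'|mm|',round(np.linalg.norm(d)*1000,1),'deg',np.round(np.degrees(np.linalg.norm(best)),1))
def st():
    s=env.read_state(); m=R.from_quat(s['tcp_rot']).as_matrix()
    print('t',round(s['time'],2),'tcp',np.round(s['tool_pos'],4),'jaw',round(float(np.degrees(np.arctan2(m[1,2],m[0,2]))),1),'down',np.round(m[:,0],3),'op',round(s['opening'],4),'F',np.round(s['force'],1),'q',np.round(s['joint_positions'],2)); return s
E
python3 - <<'E'
from h import *
im=cv2.imread('pics/top0.png')[:,:,::-1].copy(); p=optics.camera_params('top')
print('wedge',blob(im,(0,150,100),(10,255,255),(320,220,370,255),p,0.012))
print('wedge2',blob(im,(170,150,100),(180,255,255),(320,220,370,255),p,0.012)) if 0 else None
print('case',blob(im,(0,0,0),(180,255,75),(150,215,205,260),p,0.03))
big=np.hstack([cv2.resize(im[y-25:y+25,x-30:x+30],None,fx=6.6,fy=6.6,interpolation=3) for x,y in ((345,239),(179,238))]);cv2.imwrite('pics/z0.png',big[:,:,::-1])
im=cv2.imread('pics/scene0.png'); print(0); cv2.imwrite('pics/z1.png',np.hstack([cv2.resize(im[y-25:y+25,x-30:x+30],None,fx=6.6,fy=6.6,interpolation=3) for x,y in ((155,192),(315,162))]))
st(); print(optics.camera_params('wrist'))
E
```

```text
wedge [ 422.4 -263.6   97.9   36.    71.2]
case [436.1 256.1 103.9  56.6  70.6]
0
t 1.0 tcp [ 0.1513 -0.5287  0.2313] jaw -74.0 down [-0.  0. -1.] op 0.0857 F [0.6 0.7 0. ] q [-1.44  0.26  0.02  1.33 -0.    1.42]
{'vfov': 67.02987984267621, 'cx': 256.2791534754276, 'cy': 186.51604813562466, 'extrinsics': array([[ 2.74976976e-01, -9.16538008e-01, -2.90423385e-01,
         2.26045604e-01],
       [-9.61450611e-01, -2.62326692e-01, -8.24465241e-02,
        -5.06020138e-01],
       [-6.20432843e-04,  3.01898637e-01, -9.53339828e-01,
         3.74081319e-01],
       [ 0.00000000e+00,  0.00000000e+00,  0.00000000e+00,
         1.00000000e+00]])}
```

View pics/z0.png

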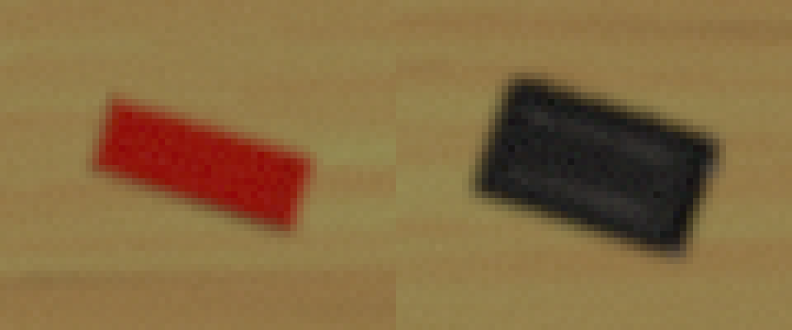

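View pics/z1.png

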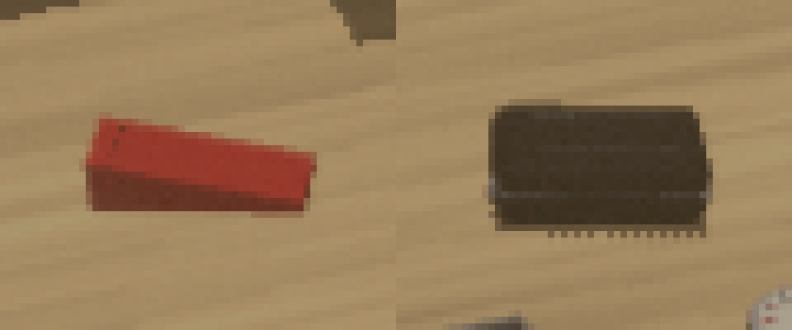

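```bash
python3 - <<'E'
from h import *
rowfor([0.4185,-0.275,0.15],-18.8)
E
```

```text
shift [ 0.271  1.089 -0.568] turn [-0.92 -0.   -0.  ] |mm| 377.3 deg 55.2
```

```bash
python3 -m creep '[[[0.2,0.95,-0.5],[-0.8,0,0],-1],[[0.2,0.95,-0.5],[-0.8,0,0],-1],[[0.2,0.95,-0.5],[-0.8,0,0],-1],[[0.2,0.95,-0.5],[-0.8,0,0],-1],[[0.2,0.95,-0.5],[-0.8,0,0],-1],[[0.2,0.95,-0.5],[-0.8,0,0],-1],[[0.2,0.95,-0.5],[-0.8,0,0],-1],[[0.2,0.95,-0.5],[-0.8,0,0],-1],[[0.2,0.95,-0.5],[-0.8,0,0],-1],[[0.2,0.95,-0.5],[-0.8,0,0],-1],[[0.2,0.95,-0.5],[-0.8,0,0],-1],[[0.2,0.95,-0.5],[-0.8,0,0],-1]]'
python3 - <<'E'
from h import *
st()
p=optics.camera_params('wrist'); im=optics.get_image('wrist'); cv2.imwrite('pics/w1.png',im[:,:,::-1])
for l in("wedge_center","mat_top","bell_center"): print(l,optics.tip_of(l,'wrist')[:1])
print(blob(im,(0,150,60),(8,255,255),(0,0,512,384),p,0.012))
rowfor([0.4185,-0.275,0.15],-18.8)
E
```

```text
time: 2.0
tool_pos: [0.3836, -0.3069, 0.1715]
tcp_rot: [0.159, 0.689, -0.16, 0.689]
force: [-0.9, 0.3, 0.8]
opening: 0.0855
t 2.0 tcp [ 0.3836 -0.3069  0.1715] jaw -26.1 down [ 0.    -0.001 -1.   ] op 0.0855 F [-0.9  0.3  0.8] q [-0.85  0.19 -0.23  1.15 -0.    1.18]
wedge_center [{'at': [0.4199, -0.2801, 0.0111], 'p': 0.7}]
mat_top [{'at': [0.6088, -0.2757, 0.0027], 'p': 0.82}]
bell_center [{'at': [0.4819, -0.4144, 0.0338], 'p': 0.66}]
[ 422.8 -263.1   98.8   37.6   70.2]
shift [0.071 0.147 0.058] turn [-0.122  0.     0.   ] |mm| 52.0 deg 7.3
```

View pics/w1.png

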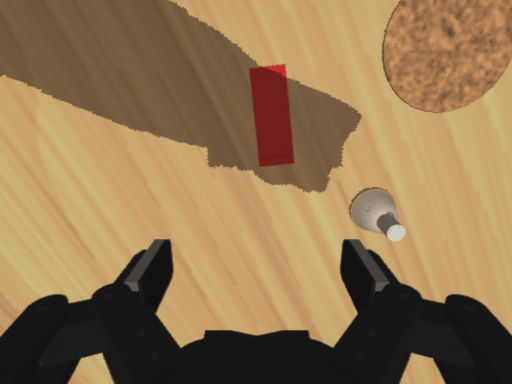

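The wrist view shows the wedge (272,115), the bell with its handle top at (396,233), and part of the mat. The wedge fit (98.8 x 37.6 mm) matches its size, so I'll grasp it.

```bash
python3 - <<'E'
from h import *
rowfor([0.4186,-0.2745,0.004],-19.3)
p=optics.camera_params('wrist'); print('bell top',ray(p,396,233,.064))
E
```

```text
shift [0.558 0.149 0.057] turn [-0.114  0.     0.   ] |mm| 174.1 deg 6.8
bell top [ 0.48208417 -0.40756617  0.064     ]
```

```bash
python3 -m creep '[[[0.2,0.149,0.057],[-0.114,0,0],-0.4],[[0.3,0.149,0.057],[-0.114,0,0],-0.4],[[0.4,0.149,0.057],[-0.114,0,0],-0.4],[[0.5,0.149,0.057],[-0.114,0,0],-0.4],[[0.558,0.149,0.057],[-0.114,0,0],-0.4],[[0.558,0.149,0.057],[-0.114,0,0],-0.4],[[0.558,0.149,0.057],[-0.114,0,0],-0.4],[[0.558,0.149,0.057],[-0.114,0,0],1],[[0.558,0.149,0.057],[-0.114,0,0],1],[[0.558,0.149,0.057],[-0.114,0,0],1],[[0.558,0.149,0.057],[-0.114,0,0],1],[[0.558,0.149,0.057],[-0.114,0,0],1],[[0.558,0.149,0.057],[-0.114,0,0],1],[[0.558,0.149,0.057],[-0.114,0,0],1],[[0.558,0.149,0.057],[-0.114,0,0],1]]' 40
python3 - <<'E'
from h import *
st()
rowfor([0.635,0.034,0.12],0)
E
```

```text
time: 3.45
tool_pos: [0.4194, -0.2756, 0.0059]
tcp_rot: [0.118, 0.696, -0.12, 0.698]
force: [-0.8, -0.4, 6.9]
opening: 0.0349
t 3.45 tcp [ 0.4194 -0.2756  0.0059] jaw -19.3 down [ 0.003 -0.003 -1.   ] op 0.0349 F [-0.8 -0.4  6.9] q [-0.75  0.35 -0.48  0.74 -0.    1.16]
shift [-0.382  1.211  0.338] turn [-0.322  0.003  0.003] |mm| 394.2 deg 19.3
```

```bash
python3 -m creep '[[[-0.14,0,0],[0,0,0],1],[[-0.28,0,0],[0,0,0],1],[[-0.4,0.1,0.03],[-0.1,0,0],1],[[-0.4,0.2,0.06],[-0.2,0,0],1],[[-0.4,0.9,0.25],[-0.3,0,0],1],[[-0.4,0.9,0.25],[-0.3,0,0],1],[[-0.4,0.9,0.25],[-0.3,0,0],1],[[-0.4,0.9,0.25],[-0.3,0,0],1],[[-0.4,0.9,0.25],[-0.3,0,0],1],[[-0.4,0.9,0.25],[-0.3,0,0],1],[[-0.4,0.9,0.25],[-0.3,0,0],1],[[-0.4,0.9,0.25],[-0.3,0,0],1]]'
python3 - <<'E'
from h import *
st()
p=optics.camera_params('wrist'); im=optics.get_image('wrist'); cv2.imwrite('pics/w2.png',im[:,:,::-1])
print(optics.tip_of("tray_spot",'wrist')[:1])
rowfor([0.635,0.034,0.12],0)
E
```

```text
time: 4.45
tool_pos: [0.5791, -0.0449, 0.1261]
tcp_rot: [0.006, 0.706, -0.009, 0.708]
force: [0.2, -0.3, -1.0]
opening: 0.0349
t 4.45 tcp [ 0.5791 -0.0449  0.1261] jaw -1.2 down [ 0.003 -0.004 -1.   ] op 0.0349 F [ 0.2 -0.3 -1. ] q [-0.22  0.36 -0.11  1.1  -0.    1.37]
[{'at': [0.6445, 0.0389, 0.0047], 'p': 0.98}]
shift [0.02  0.272 0.182] turn [-0.023  0.003  0.003] |mm| 98.2 deg 1.4
```

View pics/w2.png

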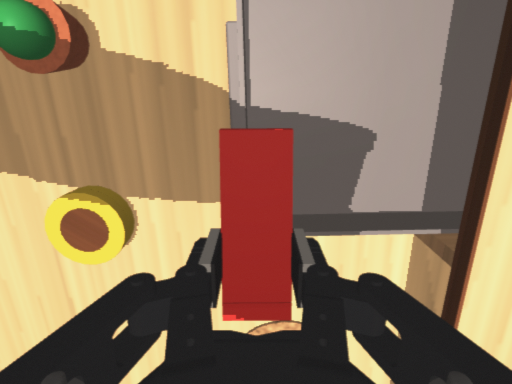

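The wedge is held square between the pads, the tray front wall is at column ~238 and the board edge is on the right. Now I'll place it.

```bash
python3 -m creep '[[[0.02,0.135,0.095],[-0.01,0,0],1],[[0.02,0.27,0.19],[-0.023,0,0],1],[[0.02,0.27,0.19],[-0.023,0,0],1],[[0.15,0.27,0.19],[-0.023,0,0],1],[[0.25,0.27,0.19],[-0.023,0,0],1],[[0.33,0.27,0.19],[-0.023,0,0],1],[[0.365,0.27,0.19],[-0.023,0,0],1],[[0.365,0.27,0.19],[-0.023,0,0],1],[[0.365,0.27,0.19],[-0.023,0,0],1]]'
python3 - <<'E'
from h import *
st()
E
```

```text
time: 5.3
tool_pos: [0.6377, 0.0318, 0.0169]
tcp_rot: [-0.001, 0.706, -0.002, 0.708]
force: [-0.7, -0.2, -0.7]
opening: 0.0347
t 5.3 tcp [0.6377 0.0318 0.0169] jaw -0.1 down [ 0.003 -0.004 -1.   ] op 0.0347 F [-0.7 -0.2 -0.7] q [-0.08  0.53 -0.12  0.92 -0.    1.49]
```

```bash
python3 -m creep '[[[0.009,0,0],[0,0,0],1],[[0.009,0,0],[0,0,0],1],[[0.009,0,0],[0,0,0],-0.3],[[0.009,0,0],[0,0,0],-0.3],[[0.009,0,0],[0,0,0],-0.3],[[0.009,0,0],[0,0,0],-0.3],[[-0.1,0,0],[0,0,0],-0.3],[[-0.24,0,0],[0,0,0],-0.3],[[-0.38,0,0],[0,0,0],-1],[[-0.5,0,0],[0,0,0],-1],[[-0.5,0,0],[0,0,0],-1]]'
python3 - <<'E'
from h import *
st()
p=optics.camera_params('wrist'); im=optics.get_image('wrist'); cv2.imwrite('pics/w3.png',im[:,:,::-1])
print(optics.tip_of("wedge_center",'wrist')[:1])
print(blob(im,(0,150,60),(8,255,255),(0,0,512,384),p,0.02))
rowfor([0.4,0.25,0.17],-19.4)
E
```

```text
time: 6.22
tool_pos: [0.6401, 0.0323, 0.1754]
tcp_rot: [-0.001, 0.702, -0.002, 0.712]
force: [0.5, -0.0, 0.1]
opening: 0.0855
t 6.22 tcp [0.6401 0.0323 0.1754] jaw -0.1 down [ 0.015 -0.005 -1.   ] op 0.0855 F [ 0.5 -0.   0.1] q [-0.08  0.42  0.13  1.26 -0.    1.49]
[{'at': [0.6421, 0.034, 0.0165], 'p': 0.59}]
[638.6  43.8 100.6  36.4  89.8]
shift [-0.012  0.724 -0.794] turn [0.322 0.007 0.003] |mm| 322.5 deg 19.3
```

View pics/w3.png

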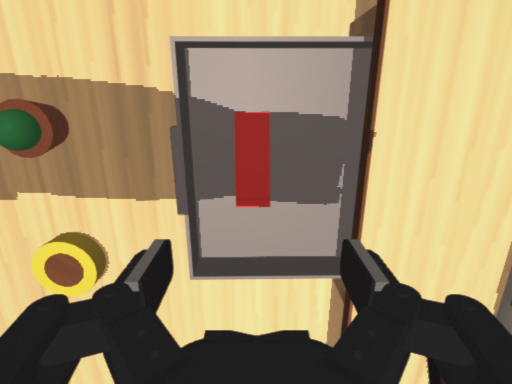

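The wedge lies flat in the tray at image (252,160), world about (0.639, 0.032). Next is the case.

```bash
python3 -m creep '[[[0,0.6,-0.74],[0.322,0,0],-1],[[0,0.6,-0.74],[0.322,0,0],-1],[[0,0.6,-0.74],[0.322,0,0],-1],[[0,0.6,-0.74],[0.322,0,0],-1],[[0,0.6,-0.74],[0.322,0,0],-1],[[0,0.6,-0.74],[0.322,0,0],-1],[[0,0.6,-0.74],[0.322,0,0],-1],[[0,0.6,-0.74],[0.322,0,0],-1],[[0,0.6,-0.74],[0.322,0,0],-1],[[0,0.6,-0.74],[0.322,0,0],-1]]'
python3 - <<'E'
from h import *
st()
p=optics.camera_params('wrist'); im=optics.get_image('wrist'); cv2.imwrite('pics/w4.png',im[:,:,::-1])
for l in ("case_center","dial_center","bowl"): print(l,optics.tip_of(l,'wrist')[:1])
E
```

```text
time: 7.15
tool_pos: [0.4162, 0.2127, 0.1661]
tcp_rot: [0.118, 0.695, -0.12, 0.699]
force: [0.2, 0.6, -0.7]
opening: 0.0852
t 7.15 tcp [0.4162 0.2127 0.1661] jaw -19.3 down [ 0.006 -0.004 -1.   ] op 0.0852 F [ 0.2  0.6 -0.7] q [ 0.3   0.15 -0.29  1.13 -0.01  2.2 ]
case_center [{'at': [0.4338, 0.2577, 0.0181], 'p': 0.88}]
dial_center [{'at': [0.584, 0.297, 0.0102], 'p': 0.67}]
bowl [{'at': [0.6418, 0.0275, 0.0189], 'p': 0.17}]
```

View pics/w4.png

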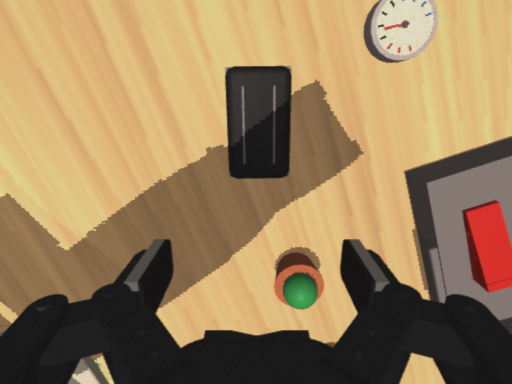

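```bash
python3 - <<'E'
from h import *
im=cv2.imread('pics/w4.png')[:,:,::-1].copy(); p=optics.camera_params('wrist')
print(p['extrinsics'][:3,3])
for z in (.019,.03,.038): print(blob(im,(0,0,0),(180,255,60),(210,50,305,195),p,z))
for c in ((230,72),(289,72),(231,172),(286,172)): print(np.round(ray(p,*c,.038),4))
print('dial',ray(p,403.5,27,.02))
E
```

```text
[0.44243601 0.28683822 0.30889663]
[436.3 257.8 107.   61.3  70.5]
[436.6 258.9 103.   59.   70.5]
[436.7 259.7 100.   57.3  70.5]
[0.4287 0.3113 0.038 ]
[0.4771 0.2942 0.038 ]
[0.3973 0.227  0.038 ]
[0.4473 0.2092 0.038 ]
dial [0.58715566 0.29629629 0.02      ]
```

The case (260,122) measures 103 x 59 mm, centred at (0.4365, 0.2585). The dial is at (403,27). Descending onto the case.

```bash
python3 - <<'E'
from h import *
rowfor([0.4365,0.2585,0.003],-19.5)
E
```

```text
shift [0.544 0.169 0.006] turn [0.    0.007 0.002] |mm| 170.9 deg 0.4
```

```bash
python3 -m creep '[[[0.05,0.1,0.006],[0,0.007,0],-1],[[0.15,0.169,0.006],[0,0.007,0],-1],[[0.25,0.169,0.006],[0,0.007,0],-1],[[0.35,0.169,0.006],[0,0.007,0],-1],[[0.45,0.169,0.006],[0,0.007,0],-1],[[0.544,0.169,0.006],[0,0.007,0],-1],[[0.544,0.169,0.006],[0,0.007,0],-1],[[0.544,0.169,0.006],[0,0.007,0],-1],[[0.544,0.169,0.006],[0,0.007,0],1],[[0.544,0.169,0.006],[0,0.007,0],1],[[0.544,0.169,0.006],[0,0.007,0],1],[[0.544,0.169,0.006],[0,0.007,0],1],[[0.544,0.169,0.006],[0,0.007,0],1],[[0.544,0.169,0.006],[0,0.007,0],1]]' 40
python3 - <<'E'
from h import *
st()
E
```

```text
time: 8.52
tool_pos: [0.4378, 0.2588, 0.0049]
tcp_rot: [0.12, 0.696, -0.12, 0.698]
force: [-0.1, -1.2, 7.1]
opening: 0.0595
t 8.52 tcp [0.4378 0.2588 0.0049] jaw -19.5 down [ 0.002 -0.001 -1.   ] op 0.0595 F [-0.1 -1.2  7.1] q [ 0.37  0.36 -0.46  0.74 -0.    2.28]
```

```bash
python3 - <<'E'
from h import *
rowfor([0.5216,-0.01,0.155],-19.5)
E
python3 -m creep '[[[-0.1,0,0],[0,0,0],1],[[-0.2,0,0],[0,0,0],1],[[-0.35,0,0],[0,0,0],1],[[-0.5,0,0],[0,0,0],1],[[-0.5,-0.1,0.07],[0,0,0],1],[[-0.5,-0.2,0.14],[0,0,0],1],[[-0.5,-0.33,0.22],[0,0,0],1],[[-0.5,-0.45,0.3],[0,0,0],1],[[-0.5,-0.57,0.4],[0,0,0],1],[[-0.5,-0.69,0.5],[0,0,0],1],[[-0.5,-0.75,0.56],[0,0,0],1],[[-0.5,-0.75,0.56],[0,0,0],1]]'
python3 - <<'E'
from h import *
st(); rowfor([0.607,-0.277,0.13],-19.5)
E
```

```text
shift [-0.499 -0.752  0.563] turn [ 0.     0.002 -0.   ] |mm| 319.1 deg 0.1
time: 9.52
tool_pos: [0.5235, -0.0154, 0.1562]
tcp_rot: [0.121, 0.694, -0.122, 0.699]
force: [-0.0, 0.1, -2.1]
opening: 0.0595
t 9.52 tcp [ 0.5235 -0.0154  0.1562] jaw -19.8 down [ 0.006 -0.003 -1.   ] op 0.0595 F [-0.   0.1 -2.1] q [-0.19  0.24 -0.19  1.13 -0.    1.73]
shift [ 0.092 -0.726  0.557] turn [-0.005  0.006  0.001] |mm| 275.9 deg 0.5
```

```bash
python3 -m creep '[[[0,-0.1,0.08],[0,0,0],1],[[0,-0.2,0.15],[0,0,0],1],[[0,-0.32,0.24],[0,0,0],1],[[0,-0.44,0.33],[0,0,0],1],[[0,-0.56,0.42],[0,0,0],1],[[0.03,-0.66,0.5],[0,0,0],1],[[0.06,-0.726,0.557],[0,0.006,0],1],[[0.06,-0.726,0.557],[0,0.006,0],1],[[0.06,-0.726,0.557],[0,0.006,0],1]]'
python3 - <<'E'
from h import *
st(); p=optics.camera_params('wrist'); im=optics.get_image('wrist'); cv2.imwrite('pics/w5.png',im[:,:,::-1])
im=optics.get_image('top'); cv2.imwrite('pics/t5.png',cv2.resize(im[130:290,260:460],None,fx=4,fy=3.75)[:,:,::-1][:600])
for c in('top','wrist'): print(optics.tip_of("mat_top",c)[:1])
E
```

```text
time: 10.27
tool_pos: [0.6068, -0.2787, 0.1386]
tcp_rot: [0.122, 0.697, -0.123, 0.696]
force: [-0.1, 1.1, -1.7]
opening: 0.0593
t 10.27 tcp [ 0.6068 -0.2787  0.1386] jaw -19.9 down [-0.001 -0.    -1.   ] op 0.0593 F [-0.1  1.1 -1.7] q [-0.56  0.5   0.15  1.23 -0.    1.36]
[{'at': [0.4209, -0.086, -0.0001], 'p': 0.33}]
[]
```

View pics/w5.png

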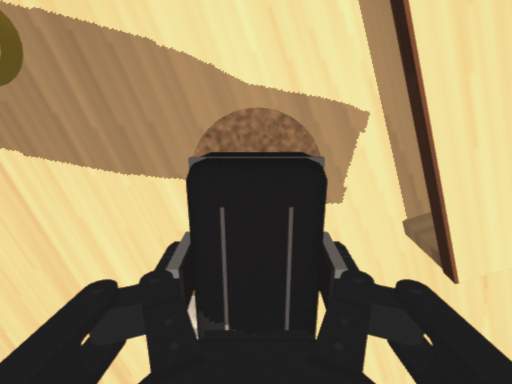

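```bash
python3 - <<'E'
from h import *
# mat centre from initial pics: fit ellipse on brown
for n,box in (('scene0',(130,215,195,255)),('top0',(318,155,375,210)),('w1',(370,0,512,125))):
    im=cv2.imread(f'pics/{n}.png'); u0,v0,u1,v1=box
    h=cv2.cvtColor(im,cv2.COLOR_BGR2HSV); print(n,h[182,345] if n=='top0' else h[235,162] if n=='scene0' else h[50,450], 'wood',h[150,410] if n=='top0' else h[258,130] if n=='scene0' else h[150,450])
E
```

```text
scene0 [ 16 114 148] wood [ 18 101 169]
top0 [ 16 152 139] wood [ 22 121 147]
w1 [ 14 134 164] wood [ 17 117 202]
```

The wrist view shows the case held level, with the mat arc above it: apex (258,108), sides (194,155) and (321,155).

```bash
python3 - <<'E'
from h import *
from scipy.optimize import least_squares
p=optics.camera_params('wrist')
im=cv2.imread('pics/w5.png'); h=cv2.cvtColor(im,cv2.COLOR_BGR2HSV)
pts=[(258,108),(230,114),(212,127),(201,140),(194,153),(285,113),(304,126),(315,140),(321,153)]
w=np.array([ray(p,u,v,.004)[:2] for u,v in pts])
r=least_squares(lambda c:np.hypot(*(w-c).T)-.065,[.607,-.277]); print(r.x,np.round(r.fun*1000,1))
p=optics.camera_params('top'); im=cv2.imread('pics/top0.png'); h=cv2.cvtColor(im,cv2.COLOR_BGR2HSV)
m=np.zeros(h.shape[:2],np.uint8); m[155:210,318:375]=((h[155:210,318:375,0]<19)&(h[155:210,318:375,1]>125)).astype(np.uint8)*255
m=cv2.morphologyEx(m,cv2.MORPH_OPEN,np.ones((3,3))); c=max(cv2.findContours(m,0,1)[0],key=cv2.contourArea)
(u,v),rad=cv2.minEnclosingCircle(c); print(u,v,rad,ray(p,u,v,.004), ray(p,u+rad,v,.004)-ray(p,u,v,.004))
E
```

```text
[ 0.60927478 -0.27427414] [-0.3 -0.2 -0.6 -0.   1.2  0.3  0.   0.1  0.4]
345.92767333984375 180.9844970703125 20.19634246826172 [ 0.60739925 -0.27890016  0.004     ] [-0.00183417 -0.06478501  0.        ]
```

```bash
python3 - <<'E'
from h import *
rowfor([0.6085,-0.2765,0.009],-19.9)
E
python3 -m creep '[[[0.08,0.009,0.003],[0,0,0],1],[[0.17,0.009,0.003],[0,0,0],1],[[0.26,0.009,0.003],[0,0,0],1],[[0.34,0.009,0.003],[0,0,0],1],[[0.39,0.009,0.003],[0,0,0],1],[[0.42,0.009,0.003],[0,0,0],1],[[0.42,0.009,0.003],[0,0,0],1],[[0.42,0.009,0.003],[0,0,0],1],[[0.42,0.009,0.003],[0,0,0],1]]'
python3 - <<'E'
from h import *
st()
E
```

```text
shift [0.439 0.    0.005] turn [0.003 0.001 0.001] |mm| 131.6 deg 0.2
time: 11.22
tool_pos: [0.6097, -0.2739, 0.0164]
tcp_rot: [0.12, 0.696, -0.122, 0.698]
force: [-0.1, -0.1, -2.5]
opening: 0.0593
t 11.22 tcp [ 0.6097 -0.2739  0.0164] jaw -19.7 down [ 0.003 -0.003 -1.   ] op 0.0593 F [-0.1 -0.1 -2.5] q [-0.55  0.58 -0.04  0.95 -0.    1.37]
```

```bash
python3 -m creep '[[[0.01,-0.009,0],[0,0,0],1],[[0.022,-0.009,0],[0,0,0],1],[[0.026,-0.009,0],[0,0,0],1],[[0.026,-0.009,0],[0,0,0],1],[[0.026,-0.009,0],[0,0,0],1]]'
python3 - <<'E'
from h import *
st()
E
```

```text
time: 11.63
tool_pos: [0.609, -0.2768, 0.009]
tcp_rot: [0.12, 0.695, -0.122, 0.698]
force: [-0.8, -0.6, 1.3]
opening: 0.0597
t 11.63 tcp [ 0.609  -0.2768  0.009 ] jaw -19.7 down [ 0.003 -0.003 -1.   ] op 0.0597 F [-0.8 -0.6  1.3] q [-0.55  0.58 -0.04  0.94 -0.    1.36]
```

Touching the mat; release and rise.

```bash
python3 -m creep '[[[0.0,0,0],[0,0,0],-1],[[0.0,0,0],[0,0,0],-1],[[0.0,0,0],[0,0,0],-1],[[0.0,0,0],[0,0,0],-1],[[0.0,0,0],[0,0,0],-1],[[-0.06,0,0],[0,0,0],-1],[[-0.15,0,0],[0,0,0],-1],[[-0.28,0,0],[0,0,0],-1],[[-0.4,-0.1,0],[0,0,0],-1],[[-0.5,-0.25,0],[0,0,0],-1],[[-0.5,-0.25,0],[0,0,0],-1],[[-0.5,-0.25,0],[0,0,0],-1]]'
python3 - <<'E'
from h import *
st(); p=optics.camera_params('wrist'); im=optics.get_image('wrist'); cv2.imwrite('pics/w6.png',im[:,:,::-1])
for l in ("mat_top","case_center"): print(optics.tip_of(l,'wrist')[:1])
r=blob(im,(0,0,0),(180,255,60),(150,0,400,230),p,.033); print(r)
E
```

```text
time: 12.63
tool_pos: [0.583, -0.3505, 0.1625]
tcp_rot: [0.12, 0.693, -0.124, 0.699]
force: [0.2, -0.1, -0.3]
opening: 0.0854
t 12.63 tcp [ 0.583  -0.3505  0.1625] jaw -19.9 down [ 0.007 -0.007 -1.   ] op 0.0854 F [ 0.2 -0.1 -0.3] q [-0.66  0.5   0.22  1.28 -0.    1.25]
[]
[{'at': [0.606, -0.279, 0.0244], 'p': 0.64}]
[ 608.8 -276.1  102.8   59.8   70.3]
```

View pics/w6.png

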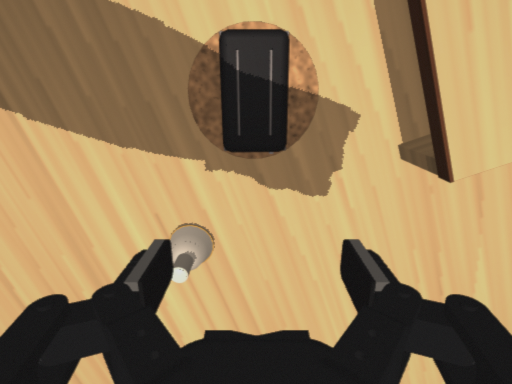

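The case is centred on the mat: both centres are near (254,90) in the image. Now to the dial.

```bash
python3 -m creep '[[[0.0,0.95,-0.35],[0,0,0],-1],[[0.0,0.95,-0.35],[0,0,0],-1],[[0.0,0.95,-0.35],[0,0,0],-1],[[0.0,0.95,-0.35],[0,0,0],-1],[[0.0,0.95,-0.35],[0,0,0],-1],[[0.0,0.95,-0.35],[0,0,0],-1],[[0.0,0.95,-0.35],[0,0,0],-1],[[0.0,0.95,-0.35],[0,0,0],-1],[[0.0,0.95,-0.35],[0,0,0],-1]]'
python3 - <<'E'
from h import *
st(); rowfor([0.565,0.24,0.15],-19.7)
E
```

```text
time: 13.53
tool_pos: [0.5793, -0.0378, 0.1566]
tcp_rot: [0.119, 0.697, -0.119, 0.697]
force: [1.0, 0.0, -0.2]
opening: 0.0856
t 13.53 tcp [ 0.5793 -0.0378  0.1566] jaw -19.4 down [ 0.001 -0.001 -1.   ] op 0.0856 F [ 1.   0.  -0.2] q [-0.21  0.34 -0.05  1.18 -0.    1.7 ]
shift [ 0.021  0.857 -0.353] turn [0.005 0.001 0.001] |mm| 278.2 deg 0.3
```

```bash
python3 -m creep '[[[0.02,0.857,-0.353],[0,0,0],-1],[[0.02,0.857,-0.353],[0,0,0],-1],[[0.02,0.857,-0.353],[0,0,0],-1],[[0.02,0.857,-0.353],[0,0,0],-1],[[0.02,0.857,-0.353],[0,0,0],-1],[[0.02,0.857,-0.353],[0,0,0],-1],[[0.02,0.857,-0.353],[0,0,0],-1],[[0.02,0.857,-0.353],[0,0,0],-1],[[0.02,0.857,-0.353],[0,0,0],-1]]'
python3 - <<'E'
from h import *
st(); p=optics.camera_params('wrist'); im=optics.get_image('wrist'); cv2.imwrite('pics/w7.png',im[:,:,::-1]); np.save('p7.npy',p,allow_pickle=True)
for l in ("dial_center",): print(optics.tip_of(l,'wrist')[:1])
E
```

```text
time: 14.28
tool_pos: [0.5642, 0.2413, 0.1489]
tcp_rot: [0.117, 0.697, -0.119, 0.697]
force: [-0.1, -0.2, -0.3]
opening: 0.0855
t 14.28 tcp [0.5642 0.2413 0.1489] jaw -19.2 down [-0.001 -0.002 -1.   ] op 0.0855 F [-0.1 -0.2 -0.3] q [ 0.27  0.4   0.02  1.19 -0.    2.17]
[{'at': [0.5828, 0.2972, 0.0119], 'p': 0.97}]
```

View pics/w7.png

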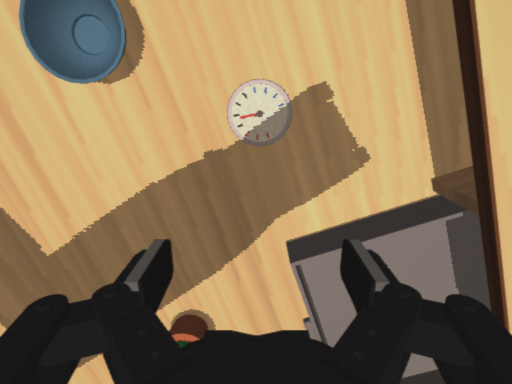

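The dial face is centred at (259,112), about 64 px across.

```bash
python3 - <<'E'
from h import *
p=np.load('p7.npy',allow_pickle=True).item()
print(ray(p,259,111.5,.019),ray(p,291,112,.02)-ray(p,227,112,.02))
c=ray(p,259,111.5,.019)
rowfor([c[0],c[1],0.0],-19.2)
E
```

```text
[0.58735588 0.30106574 0.019     ] [ 0.05491246 -0.01913972  0.        ]
shift [0.498 0.22  0.003] turn [-0.003  0.     0.002] |mm| 163.3 deg 0.2
```

```bash
python3 -m creep '[[[0.05,0.1,0.003],[0,0,0],-0.9],[[0.1,0.213,0.003],[0,0,0],-0.9],[[0.2,0.213,0.003],[0,0,0],-0.9],[[0.3,0.213,0.003],[0,0,0],-0.9],[[0.4,0.213,0.003],[0,0,0],-0.9],[[0.48,0.213,0.003],[0,0,0],-0.9],[[0.48,0.213,0.003],[0,0,0],-0.9],[[0.48,0.213,0.003],[0,0,0],-0.9]]'
python3 - <<'E'
from h import *
st(); im=optics.get_image('wrist'); cv2.imwrite('pics/w8.png',im[:,:,::-1]); rowfor([0.5865,0.299,0],-19.3)
E
```

```text
time: 15.05
tool_pos: [0.5865, 0.2972, 0.0046]
tcp_rot: [0.118, 0.698, -0.121, 0.696]
force: [0.3, -0.2, 1.3]
opening: 0.0811
t 15.05 tcp [0.5865 0.2972 0.0046] jaw -19.5 down [-0.003 -0.003 -1.   ] op 0.0811 F [ 0.3 -0.2  1.3] q [ 0.34  0.58 -0.07  0.93 -0.    2.25]
shift [ 0.021  0.003 -0.004] turn [-0.003  0.     0.002] |mm| 6.4 deg 0.2
```

View pics/w8.png

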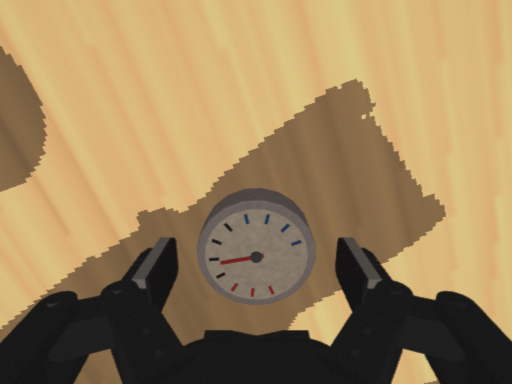

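The dial centre (257,257) sits between the pads at (160,265) and (355,265). I'll check the offset, then close.

```bash
python3 - <<'E'
from h import *
p=optics.camera_params('wrist'); print(ray(p,256.5,254,.02), proj(p,[0.5865,.2972,.02]))
E
python3 -m creep '[[[0.01,0.003,0],[0,0,0],-0.8],[[0.016,0.003,0],[0,0,0],0],[[0.018,0.003,0],[0,0,0],1],[[0.018,0.003,0],[0,0,0],1],[[0.018,0.003,0],[0,0,0],1],[[0.018,0.003,0],[0,0,0],1],[[0.018,0.003,0],[0,0,0],1],[[0.018,0.003,0],[0,0,0],1]]' 40
python3 - <<'E'
from h import *
st()
E
```

```text
[0.58826247 0.30011833 0.02      ] [255.1424228  259.81038994]
time: 15.77
tool_pos: [0.5887, 0.2987, 0.0027]
tcp_rot: [0.119, 0.696, -0.12, 0.698]
force: [0.3, -2.2, 6.6]
opening: 0.0585
t 15.77 tcp [0.5887 0.2987 0.0027] jaw -19.5 down [ 0.003 -0.002 -1.   ] op 0.0585 F [ 0.3 -2.2  6.6] q [ 0.34  0.58 -0.07  0.92 -0.    2.25]
```

```bash
python3 -m creep '[[[-0.05,0,0],[0,0,0],1],[[-0.12,0,0],[0,0,0],1],[[-0.22,0,0],[0,0,0],1],[[-0.34,0,0],[0,0,0],1],[[-0.46,0,0],[0,0,0],1],[[-0.52,0,0],[0,0,0],1],[[-0.52,0,0],[0,0,0],1]]'
python3 - <<'E'
from h import *
st(); p=optics.camera_params('wrist'); im=optics.get_image('wrist'); cv2.imwrite('pics/w9.png',im[:,:,::-1]); rowfor([0.59,0.02,0.16],-19.5)
s=env.read_state(); print(proj(p,s['tool_pos']+np.array([0,0,.0173])))
E
```

```text
time: 16.35
tool_pos: [0.5901, 0.2997, 0.1649]
tcp_rot: [0.121, 0.693, -0.118, 0.701]
force: [-0.7, 0.4, -0.7]
opening: 0.0584
t 16.35 tcp [0.5901 0.2997 0.1649] jaw -19.5 down [ 0.011  0.002 -1.   ] op 0.0584 F [-0.7  0.4 -0.7] q [ 0.34  0.47  0.17  1.26 -0.    2.26]
shift [ 0.006 -0.877  0.313] turn [ 0.     0.007 -0.003] |mm| 279.4 deg 0.4
[255.49723143 259.47033785]
```

View pics/w9.png

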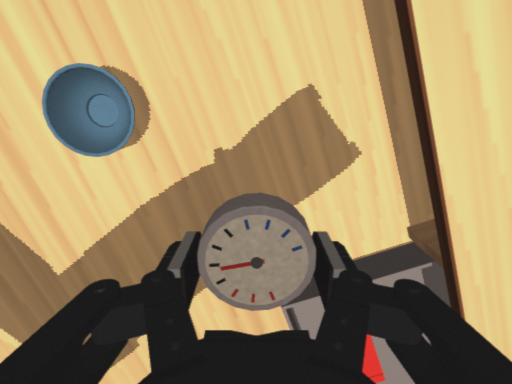

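The dial is held level and centred, with its hub at (257,262) against an expected (255,259). Now carry it to the pile.

```bash
python3 -m creep '[[[0.0,-0.1,0.035],[0,0,0],1],[[0,-0.2,0.07],[0,0,0],1],[[0,-0.33,0.12],[0,0,0],1],[[0,-0.46,0.165],[0,0,0],1],[[0,-0.59,0.21],[0,0,0],1],[[0,-0.72,0.26],[0,0,0],1],[[0,-0.85,0.305],[0,0,0],1],[[0,-0.95,0.34],[0,0.007,-0.003],1],[[0,-0.95,0.34],[0,0.007,-0.003],1]]'
python3 - <<'E'
from h import *
st(); rowfor([0.6087,-0.2766,0.13],-19.5)
E
```

```text
time: 17.15
tool_pos: [0.5899, -0.0087, 0.1604]
tcp_rot: [0.121, 0.697, -0.122, 0.696]
force: [0.5, 0.4, -1.4]
opening: 0.0579
t 17.15 tcp [ 0.5899 -0.0087  0.1604] jaw -19.8 down [-0.002 -0.002 -1.   ] op 0.0579 F [ 0.5  0.4 -1.4] q [-0.16  0.36 -0.02  1.2  -0.    1.76]
shift [ 0.103 -0.819  0.361] turn [-0.004 -0.002  0.002] |mm| 270.3 deg 0.3
```

```bash
python3 -m creep '[[[0.0,-0.1,0.045],[0,0,0],1],[[0,-0.22,0.1],[0,0,0],1],[[0,-0.35,0.155],[0,0,0],1],[[0,-0.48,0.21],[0,0,0],1],[[0.03,-0.61,0.265],[0,0,0],1],[[0.06,-0.73,0.32],[0,0,0],1],[[0.1,-0.819,0.361],[0,0,0],1],[[0.1,-0.819,0.361],[0,0,0],1],[[0.1,-0.819,0.361],[0,0,0],1],[[0.1,-0.819,0.361],[0,0,0],1]]'
python3 - <<'E'
from h import *
st(); p=optics.camera_params('wrist'); im=optics.get_image('wrist'); cv2.imwrite('pics/w10.png',im[:,:,::-1]); rowfor([0.6087,-0.2766,0.045],-19.5)
E
```

```text
time: 17.98
tool_pos: [0.6082, -0.276, 0.1297]
tcp_rot: [0.121, 0.698, -0.122, 0.695]
force: [0.3, 0.2, -0.3]
opening: 0.0585
t 17.98 tcp [ 0.6082 -0.276   0.1297] jaw -19.8 down [-0.004 -0.    -1.   ] op 0.0585 F [ 0.3  0.2 -0.3] q [-0.55  0.5   0.14  1.21 -0.    1.37]
shift [ 0.285 -0.003  0.003] turn [-0.004 -0.003  0.002] |mm| 85.4 deg 0.3
```

View pics/w10.png

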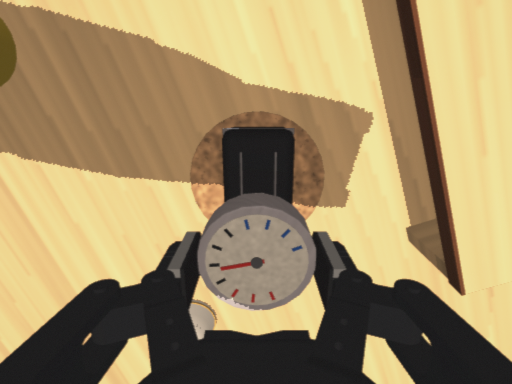

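The dial is lined up over the case (centreline near column 257). Lowering in two stages.

```bash
python3 -m creep '[[[0.07,0,0.002],[0,0,0],1],[[0.14,0,0.002],[0,0,0],1],[[0.2,0,0.002],[0,0,0],1],[[0.24,0,0.002],[0,0,0],1],[[0.25,0,0.002],[0,0,0],1],[[0.25,0,0.002],[0,0,0],1],[[0.25,0,0.002],[0,0,0],1]]'
python3 - <<'E'
from h import *
st(); rowfor([0.609,-0.2758,0.0445],-19.5)
E
```

```text
time: 18.62
tool_pos: [0.6094, -0.275, 0.0565]
tcp_rot: [0.12, 0.697, -0.121, 0.696]
force: [-0.8, 0.2, -0.7]
opening: 0.0585
t 18.62 tcp [ 0.6094 -0.275   0.0565] jaw -19.7 down [-0.002 -0.001 -1.   ] op 0.0585 F [-0.8  0.2 -0.7] q [-0.55  0.55  0.02  1.05 -0.    1.37]
shift [ 0.04  -0.003 -0.   ] turn [-0.003 -0.002  0.002] |mm| 12.0 deg 0.2
```

```bash
python3 -m creep '[[[0.02,-0.003,0],[0,0,0],1],[[0.034,-0.003,0],[0,0,0],1],[[0.04,-0.003,0],[0,0,0],1],[[0.04,-0.003,0],[0,0,0],1],[[0.04,-0.003,0],[0,0,0],1]]'
python3 - <<'E'
from h import *
st()
E
```

```text
time: 19.03
tool_pos: [0.6092, -0.2758, 0.0448]
tcp_rot: [0.12, 0.697, -0.121, 0.696]
force: [-0.9, 1.0, 1.2]
opening: 0.0583
t 19.03 tcp [ 0.6092 -0.2758  0.0448] jaw -19.7 down [-0.002 -0.001 -1.   ] op 0.0583 F [-0.9  1.   1.2] q [-0.55  0.56  0.01  1.02 -0.    1.36]
```

```bash
python3 -m creep '[[[0.0,0,0],[0,0,0],-0.6],[[0.0,0,0],[0,0,0],-0.9],[[0.0,0,0],[0,0,0],-1],[[0.0,0,0],[0,0,0],-1],[[0.0,0,0],[0,0,0],-1],[[-0.06,0,0],[0,0,0],-1],[[-0.15,0,0],[0,0,0],-1],[[-0.28,0,0],[0,0,0],-1],[[-0.4,0,0],[0,0,0],-1],[[-0.45,-0.2,0],[0,0,0],-1],[[-0.45,-0.3,0],[0,0,0],-1],[[-0.45,-0.3,0],[0,0,0],-1],[[-0.45,-0.3,0],[0,0,0],-1]]'
python3 - <<'E'
from h import *
st(); p=optics.camera_params('wrist'); im=optics.get_image('wrist'); cv2.imwrite('pics/w11.png',im[:,:,::-1]); np.save('p11.npy',p,allow_pickle=True)
for l in ("case_center","dial_center","bell_center"): print(l,optics.tip_of(l,'wrist')[:1])
E
```

```text
time: 20.12
tool_pos: [0.578, -0.3633, 0.1801]
tcp_rot: [0.121, 0.697, -0.123, 0.696]
force: [0.6, 0.2, -0.2]
opening: 0.085
t 20.12 tcp [ 0.578  -0.3633  0.1801] jaw -19.9 down [-0.001 -0.002 -1.   ] op 0.085 F [ 0.6  0.2 -0.2] q [-0.68  0.51  0.27  1.34 -0.    1.23]
case_center [{'at': [0.4788, -0.4149, 0.0315], 'p': 0.35}]
dial_center [{'at': [0.6071, -0.2771, 0.0551], 'p': 0.93}]
bell_center [{'at': [0.4826, -0.4127, 0.0315], 'p': 0.75}]
```

View pics/w11.png

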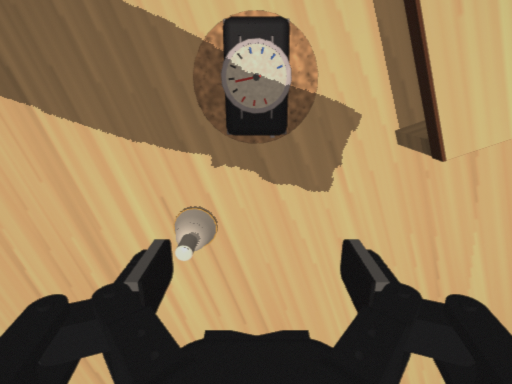

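The dial (257,76) sits centred on the case (case spans columns 223-290, rows 16-135). The bell handle top is at (184,253).

```bash
python3 - <<'E'
from h import *
p=np.load('p11.npy',allow_pickle=True).item()
im=cv2.imread('pics/w11.png')[:,:,::-1].copy()
print('dial',ray(p,257,75.5,.061),'case',blob(im,(0,0,0),(180,255,60),(200,5,310,150),p,.037))
b=ray(p,184,253,.064); print('bell',b)
rowfor([b[0],b[1],.12],-19.9)
E
```

```text
dial [ 0.61028209 -0.27496666  0.061     ] case [ 620.  -243.    58.7   32.6  -18.2]
bell [ 0.48390565 -0.40787402  0.064     ]
shift [ 0.199 -0.259 -0.245] turn [ 0.005 -0.002  0.001] |mm| 122.4 deg 0.3
```

```bash
python3 -m creep '[[[0.05,-0.1,-0.1],[0,0,0],-1],[[0.1,-0.2,-0.2],[0,0,0],-1],[[0.2,-0.26,-0.246],[0,0,0],-1],[[0.2,-0.26,-0.246],[0,0,0],-1],[[0.2,-0.26,-0.246],[0,0,0],-1],[[0.2,-0.26,-0.246],[0,0,0],-1]]'
python3 - <<'E'
from h import *
s=st(); p=optics.camera_params('wrist'); im=optics.get_image('wrist'); cv2.imwrite('pics/w12.png',im[:,:,::-1])
for l in ("bell_center",): print(l,optics.tip_of(l,'wrist')[:1])
print(proj(p,[.483,-.408,.064]),proj(p,[.483,-.408,0]))
E
```

```text
time: 20.82
tool_pos: [0.4843, -0.4075, 0.1203]
tcp_rot: [0.12, 0.697, -0.121, 0.696]
force: [0.1, 0.9, 0.5]
opening: 0.0855
t 20.82 tcp [ 0.4843 -0.4075  0.1203] jaw -19.6 down [-0.002 -0.001 -1.   ] op 0.0855 F [0.1 0.9 0.5] q [-0.83  0.45  0.02  1.15 -0.    1.08]
bell_center [{'at': [0.4793, -0.4095, 0.0357], 'p': 0.63}]
[255.06533481 208.07330742] [255.46142606 182.86961313]
```

View pics/w12.png

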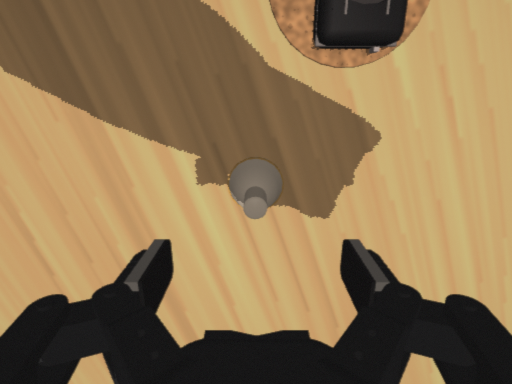

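The bell handle top is at (255,208), exactly where predicted. Descend to the handle and grip.

```bash
python3 -m creep '[[[0.07,-0.002,-0.003],[0,0,0],-0.6],[[0.14,-0.002,-0.003],[0,0,0],-0.3],[[0.2,-0.002,-0.003],[0,0,0],-0.2],[[0.25,-0.002,-0.003],[0,0,0],-0.1],[[0.275,-0.002,-0.003],[0,0,0],0],[[0.275,-0.002,-0.003],[0,0,0],0],[[0.275,-0.002,-0.003],[0,0,0],0]]'
python3 - <<'E'
from h import *
s=st(); p=optics.camera_params('wrist'); im=optics.get_image('wrist'); cv2.imwrite('pics/w13.png',im[:,:,::-1])
print(proj(p,[*s['tool_pos'][:2],.064]))
E
```

```text
time: 21.5
tool_pos: [0.4849, -0.408, 0.0391]
tcp_rot: [0.119, 0.697, -0.12, 0.697]
force: [-0.1, 0.2, 0.6]
opening: 0.0427
t 21.5 tcp [ 0.4849 -0.408   0.0391] jaw -19.5 down [-0.    -0.002 -1.   ] op 0.0427 F [-0.1  0.2  0.6] q [-0.83  0.51 -0.1   0.96 -0.    1.08]
[256.5067782  270.93049469]
```

View pics/w13.png

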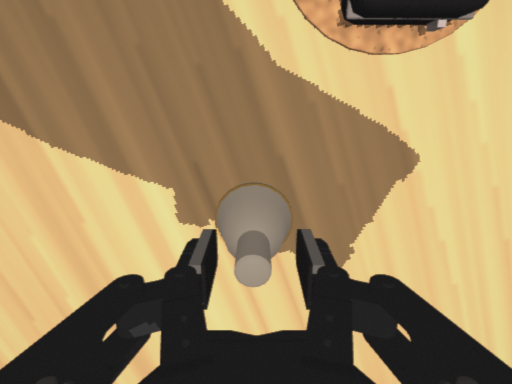

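The handle (253,270) is centred between the pads; close on it.

```bash
python3 -m creep '[[[0.007,0,-0.004],[0,0,0],0.1],[[0.007,0,-0.004],[0,0,0],0.3],[[0.007,0,-0.004],[0,0,0],0.6],[[0.007,0,-0.004],[0,0,0],1],[[0.007,0,-0.004],[0,0,0],1],[[0.007,0,-0.004],[0,0,0],1],[[0.007,0,-0.004],[0,0,0],1]]' 40
python3 - <<'E'
from h import *
s=st()
E
```

```text
time: 22.13
tool_pos: [0.484, -0.4081, 0.0381]
tcp_rot: [0.118, 0.696, -0.121, 0.698]
force: [-0.5, 1.5, 5.7]
opening: 0.0165
t 22.13 tcp [ 0.484  -0.4081  0.0381] jaw -19.5 down [ 0.001 -0.004 -1.   ] op 0.0165 F [-0.5  1.5  5.7] q [-0.83  0.51 -0.11  0.96 -0.    1.08]
```

```bash
python3 -m creep '[[[-0.02,0,0],[0,0,0],1],[[-0.05,0,0],[0,0,0],1],[[-0.1,0,0],[0,0,0],1],[[-0.16,0,0],[0,0,0],1],[[-0.24,0,0],[0,0,0],1],[[-0.32,0,0],[0,0,0],1],[[-0.38,0,0],[0,0,0],1],[[-0.4,0,0],[0,0,0],1],[[-0.4,0,0],[0,0,0],1],[[-0.4,0,0],[0,0,0],1]]'
python3 - <<'E'
from h import *
s=st(); p=optics.camera_params('wrist'); im=optics.get_image('wrist'); cv2.imwrite('pics/w14.png',im[:,:,::-1])
im=optics.get_image('scene'); cv2.imwrite('pics/s14.png',cv2.resize(im[150:270,60:220],None,fx=5,fy=5)[:,:,::-1])
print(proj(p,s['tool_pos']+[0,0,.026]),proj(p,s['tool_pos']-[0,0,.038]))
rowfor([0.6093,-0.2758,.155],-19.5)
E
```

```text
time: 22.97
tool_pos: [0.4837, -0.4075, 0.1576]
tcp_rot: [0.118, 0.696, -0.121, 0.697]
force: [0.5, 1.2, -1.6]
opening: 0.0169
t 22.97 tcp [ 0.4837 -0.4075  0.1576] jaw -19.5 down [ 0.001 -0.003 -1.   ] op 0.0169 F [ 0.5  1.2 -1.6] q [-0.83  0.42  0.08  1.22 -0.    1.08]
[256.54832398 272.23840169] [256.33776811 216.8132024 ]
shift [0.004 0.553 0.25 ] turn [0.    0.    0.002] |mm| 182.0 deg 0.1
```

View pics/w14.png

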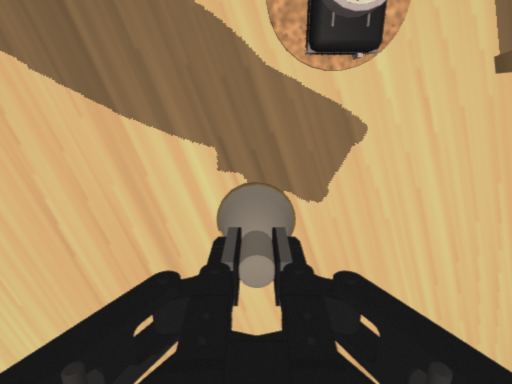

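View pics/s14.png

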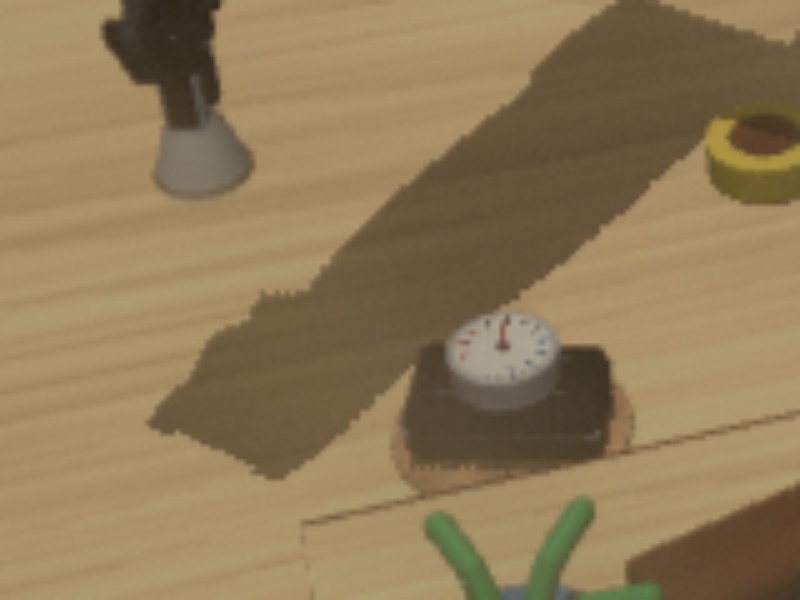

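The bell is held upright; its top (257,271) and base (256,218) match the projections. The dial lies flat on the case. Moving over the pile.

```bash
python3 -m creep '[[[0,0.04,0.018],[0,0,0],1],[[0,0.1,0.045],[0,0,0],1],[[0,0.18,0.081],[0,0,0],1],[[0,0.26,0.118],[0,0,0],1],[[0,0.34,0.154],[0,0,0],1],[[0,0.42,0.19],[0,0,0],1],[[0,0.49,0.222],[0,0,0],1],[[0,0.535,0.242],[0,0,0],1],[[0,0.553,0.25],[0,0,0],1],[[0,0.553,0.25],[0,0,0],1],[[0,0.553,0.25],[0,0,0],1],[[0,0.553,0.25],[0,0,0],1]]'
python3 - <<'E'
from h import *
s=st(); p=optics.camera_params('wrist'); im=optics.get_image('wrist'); cv2.imwrite('pics/w15.png',im[:,:,::-1])
print(proj(p,s['tool_pos']+[0,0,.026]),proj(p,s['tool_pos']-[0,0,.038]), proj(p,[.6093,-.2758,.062]))
rowfor([0.6093,-0.2758,.112],-19.5)
E
```

```text
time: 24.07
tool_pos: [0.6087, -0.2766, 0.1561]
tcp_rot: [0.119, 0.697, -0.121, 0.697]
force: [0.1, -0.2, -0.8]
opening: 0.0165
t 24.07 tcp [ 0.6087 -0.2766  0.1561] jaw -19.5 down [-0.001 -0.002 -1.   ] op 0.0165 F [ 0.1 -0.2 -0.8] q [-0.55  0.49  0.18  1.27 -0.    1.36]
[256.49859189 272.21647725] [256.50798347 216.84698512] [256.8237081  189.47460209]
shift [0.147 0.004 0.001] turn [-0.001  0.     0.002] |mm| 44.2 deg 0.1
```

View pics/w15.png

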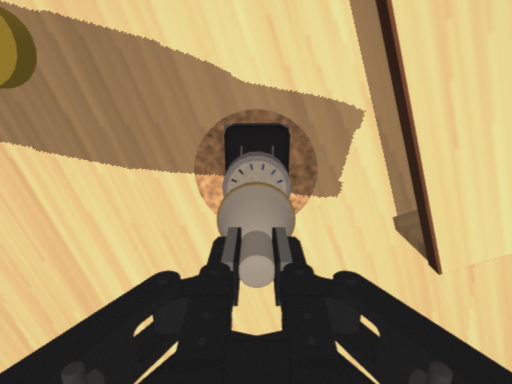

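The bell is over the dial (dial centre near (257,187), predicted (257,189)). Lowering in stages.

```bash
python3 -m creep '[[[0.03,0.004,0.001],[0,0,0],1],[[0.07,0.004,0.001],[0,0,0],1],[[0.11,0.004,0.001],[0,0,0],1],[[0.14,0.004,0.001],[0,0,0],1],[[0.15,0.004,0.001],[0,0,0],1],[[0.15,0.004,0.001],[0,0,0],1],[[0.15,0.004,0.001],[0,0,0],1]]'
python3 - <<'E'
from h import *
s=st(); rowfor([0.6093,-0.2758,.1],-19.5)
E
```

```text
time: 24.7
tool_pos: [0.6093, -0.2762, 0.1114]
tcp_rot: [0.119, 0.697, -0.121, 0.697]
force: [0.3, 0.1, -1.3]
opening: 0.0167
t 24.7 tcp [ 0.6093 -0.2762  0.1114] jaw -19.6 down [-0.001 -0.002 -1.   ] op 0.0167 F [ 0.3  0.1 -1.3] q [-0.55  0.51  0.11  1.17 -0.    1.36]
shift [ 0.038  0.001 -0.   ] turn [-0.001  0.     0.002] |mm| 11.4 deg 0.2
```

```bash
python3 -m creep '[[[0.01,0,0],[0,0,0],1],[[0.02,0,0],[0,0,0],1],[[0.03,0,0],[0,0,0],1],[[0.034,0,0],[0,0,0],1],[[0.034,0,0],[0,0,0],1],[[0.034,0,0],[0,0,0],1]]'
python3 - <<'E'
from h import *
s=st()
E
```

```text
time: 25.2
tool_pos: [0.6093, -0.2761, 0.1012]
tcp_rot: [0.119, 0.697, -0.121, 0.697]
force: [-0.3, 0.1, -0.9]
opening: 0.0165
t 25.2 tcp [ 0.6093 -0.2761  0.1012] jaw -19.6 down [-0.001 -0.002 -1.   ] op 0.0165 F [-0.3  0.1 -0.9] q [-0.55  0.52  0.09  1.14 -0.    1.36]
```

Not yet touching: about 1 mm remains (touch expected at 0.100).

```bash
python3 -m creep '[[[0.003,0,0],[0,0,0],1],[[0.006,0,0],[0,0,0],1],[[0.006,0,0],[0,0,0],1],[[0.006,0,0],[0,0,0],1]]'
python3 - <<'E'
from h import *
s=st()
E
```

```text
time: 25.53
tool_pos: [0.6094, -0.2762, 0.1001]
tcp_rot: [0.119, 0.697, -0.121, 0.697]
force: [-2.1, 0.9, 5.7]
opening: 0.0165
t 25.53 tcp [ 0.6094 -0.2762  0.1001] jaw -19.6 down [ 0.    -0.003 -1.   ] op 0.0165 F [-2.1  0.9  5.7] q [-0.55  0.52  0.09  1.14 -0.    1.36]
```

Contact (5.7 N). Open, then rise straight up.

```bash
python3 -m creep '[[[0,0,0],[0,0,0],0.5],[[0,0,0],[0,0,0],0.3],[[0,0,0],[0,0,0],0],[[0,0,0],[0,0,0],0],[[0,0,0],[0,0,0],0],[[0,0,0],[0,0,0],0],[[-0.03,0,0],[0,0,0],0],[[-0.08,0,0],[0,0,0],0],[[-0.16,0,0],[0,0,0],0],[[-0.26,0,0],[0,0,0],0],[[-0.36,0,0],[0,0,0],-0.5],[[-0.4,-0.1,0],[0,0,0],-1],[[-0.4,-0.25,0],[0,0,0],-1],[[-0.4,-0.25,0],[0,0,0],-1],[[-0.4,-0.25,0],[0,0,0],-1]]'
python3 - <<'E'
from h import *
s=st(); p=optics.camera_params('wrist'); im=optics.get_image('wrist'); cv2.imwrite('pics/w16.png',im[:,:,::-1])
im=optics.get_image('scene'); cv2.imwrite('pics/s16.png',im[:,:,::-1]); cv2.imwrite('pics/s16z.png',cv2.resize(im[150:270,60:220],None,fx=5,fy=5)[:,:,::-1])
for l in ("dial_center","bell_center","wedge_center","bowl","cactus","polish","case_center"): print(l,optics.tip_of(l,'scene')[:1])
print(proj(p,[.6094,-.2762,.126]),proj(p,[.6094,-.2762,.062]))
E
```

```text
time: 26.78
tool_pos: [0.5834, -0.3487, 0.2207]
tcp_rot: [0.12, 0.696, -0.122, 0.697]
force: [0.3, 0.5, 0.6]
opening: 0.0858
t 26.78 tcp [ 0.5834 -0.3487  0.2207] jaw -19.8 down [ 0.    -0.003 -1.   ] op 0.0858 F [0.3 0.5 0.6] q [-0.66  0.49  0.35  1.43 -0.    1.25]
dial_center [{'at': [0.6109, -0.2773, 0.0505], 'p': 0.73}]
bell_center [{'at': [0.4149, -0.0854, 0.0026], 'p': 0.74}]
wedge_center []
bowl [{'at': [0.4713, 0.4145, 0.0041], 'p': 0.8}]
cactus [{'at': [0.4237, 0.0792, 0.0043], 'p': 0.74}]
polish [{'at': [0.4187, -0.085, 0.0004], 'p': 0.71}]
case_center [{'at': [0.6104, -0.2766, 0.0229], 'p': 0.7}]
[256.33079485  96.83035201] [256.26843578  96.22774331]
```

View pics/w16.png

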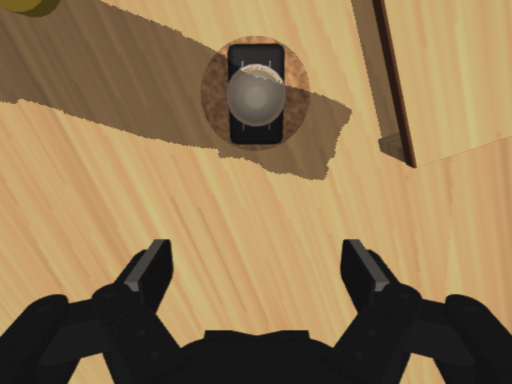

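View pics/s16z.png

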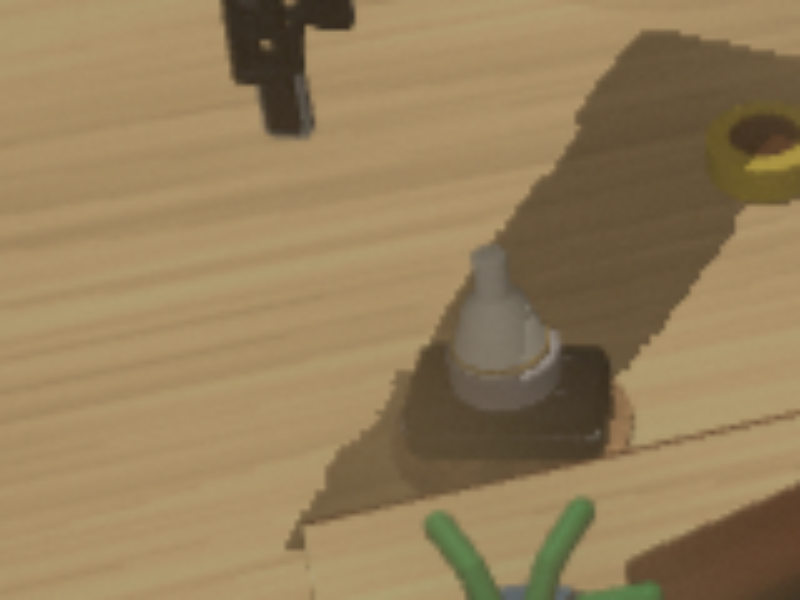

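View pics/s16.png

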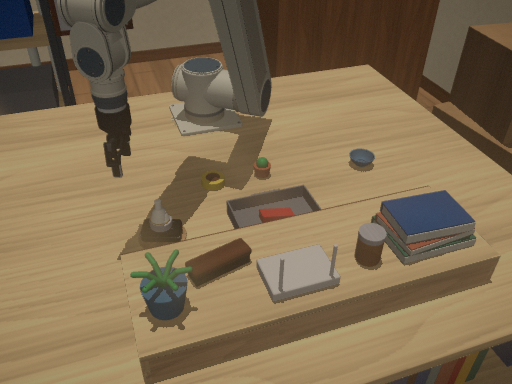

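The bell stands upright on the dial: at (257,97) in the wrist view, with a 3–5 px crescent of dial showing at the top, so the offset is about 3 mm. The wedge is in the tray (276,215), and the bystanders have not moved. Handing in.

```bash
python3 - <<'E'
from plant import ticket
print(ticket.hand_in())
E
```

```text
the job is handed in; nothing more can be done
None
```

The shelf is tidied and the job was handed in at about 27 s of the 128 s allowed; no verdict was reported. I put the red wedge in the tray first, then stacked the case on the cork mat, the dial on the case and the bell on the dial.

**What the last checks showed**
- **Pile:** the scene camera put the case at (0.610, -0.277) and the dial at (0.611, -0.277). My estimate of the mat centre is about (0.608, -0.277). I released the bell at (0.609, -0.276), and in the pictures it stands upright, within about 3 mm of the dial's centre.
- **Wedge:** it lies flat on the tray floor, about 6 mm in front of the tray point.
- **Bystanders:** the bowl, cactus and polish tin read within about 5 mm of their first positions, about the networks' accuracy.
- **Robot:** the gripper is open and well clear of everything.

**Checks that failed or disagreed**
- In the final picture the network mistook the polish tin for the bell, and it did not find the wedge. I judged both by eye: the bell from the final wrist and scene views, the wedge from the scene view and an earlier close-up.
- My outline fit of the case failed once the dial lay on it, so I relied on the network's reading and the picture there.

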